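# Level the bench scale and zero it

## Task

The bench scale has gone out of level: turn its two levelling knobs as needed until the weighing pan sits level, with the ball of its ball level in the middle of the dish. Then slide the dust cover aside, press the zero button underneath fully down, let it come up, and slide the cover fully shut again. Do not touch the pan, and leave the spray can, tin and dropper bottle standing where they are.

Things in the scene. Friction and masses are not known exactly. Their poses are not given: they have to be found in the camera images.
- scale: Grey bench scale, fixed. Origin on the table under its middle; x to its rear (away from the operator), y to its left, z up. In its frame: rear housing x -68..110, y -103..103, 45 high, pan above it; in front a console x -155..-65: level deck 65 high (plate 66) for y -100..100 with the covered button, then each end slopes down outwards at 0.5 rad (28.6 deg) to 28 high at y +-168, a knob square on each slope.
- pan: Steel weighing pan 130 (x) x 200 (y), rim 9 high, on a rear ball pivot and two posts. Origin at the pivot, under the middle of its rear edge, (85, 0, 79) in the scale's frame; axes parallel to the scale's when level, z straight up. Starts tilted up to 0.18 rad. Ball level on it: a 10 mm ball in a white dish rolls to the low side, 0.09 mm per mrad of tilt; level when in the middle. Must not be touched.
- post_left_foot (a point): Where the left post leaves the housing, (-35, 90, 45) in the scale's frame. The left knob turned clockwise (looking onto the knob) raises this post by 11.5 mm per rad: it tips the pan about the level line from the rear pivot to the right post, +0.08 rad about (0.8, 0.6, 0) of the scale's frame per rad of turn; linear, no backlash, stays put.
- post_right_foot (a point): The same for the right post, (-35, -90, 45) in the scale's frame, raised by turning the right knob clockwise: tips the pan about the line from the rear pivot to the left post, +0.08 rad about (-0.8, 0.6, 0) of the scale's frame per rad of turn.
- knob_left_grip (a point): On the axis of the left (+y) knob, 34 mm above its sloping face, (-110, 150, 76) in the scale's frame; does not turn. z = knob axis, out of the face: leans 0.5 rad from vertical to the scale's left; x to the rear. Knob: round, black, fluted, 40 dia x 28 high, from 20 to 48 mm above the face. Torque 0.12 N m. May need up to 1.3 rad of turn, differing each time (stops 0.9 rad or more past level).
- knob_right_grip (a point): The same for the right (-y) knob, at (-110, -150, 76), its axis leaning 0.5 rad to the scale's right. It stands on a swivel: its axis (and this point) leans with the tip made by the left knob, up to 0.1 rad off, and is true once the left knob is right.
- dust_cover (a joint): Position of the dust cover: 0 = fully shut (over the button), 0.060 = fully open, slid to the scale's left (+y) along the deck. About 1.5 N of friction, stays where it is left; starts 0 to 8 mm open.
- cover_rib (a point): Top middle of the upright rib on the dust cover, 33.5 mm above the deck plate's middle plane (99.5 above the table); axes as the scale's; moves with the cover. Rib 9 thick (y) x 30 long (x) x 21 high, in the middle of the grey cover plate 56 (y) x 54 (x) x 3, plate top 12.5 mm up. Rails 14.5 mm high along the plate's front and rear edges, inner edges 24 mm either side of the middle.
- zero_button (a joint): Travel of the zero button: 0 = up, 0.005 = fully down. Springs back; 1.4 N starts it, 4.9 N holds it fully down.
- button_top (a point): Middle of the top of the zero button, a flat grey cylinder 24 dia, top at (-110, 0, 74) in the scale's frame, 7 mm above the deck plate, under the shut cover; z up, pressed straight down; moves with the button.
- spray_can: Bystander: upright spray can, 59 dia x 225 high, loose, behind one of the knobs, beside the pan. Origin in the middle of its foot.
- tin: Bystander: white tin, 69 dia x 71 high, loose, behind the other knob, beside the pan. Origin in the middle of its foot.
- dropper_bottle: Bystander: small brown dropper bottle, 34 dia x 102 high, loose, in front of the console. Origin in the middle of its foot.

How it is judged:
By the outcome, as a careful person would: the job done as asked, in the order asked, and still so for the second after the job is handed in, with the robot touching nothing.
It also fails if it takes over 72 s, if anything falls off the work surface, if the arm or the gripper's body presses on something with over 40 N, if the wrist force passes 120 N, or if a joint passes its speed limit or range.

## Robot

A 7-joint arm with a two-finger parallel gripper is mounted at the origin on a cart in front of the work surface, level with it; the furniture and walls round the work are solid. World frame = base frame: x ahead of the robot, y to its left, z up, the work surface at z = 0. Lengths are in m, angles in rad, forces in N, time in s.
With the tool pointing down it reaches from about 0.4 to 0.85 m from the base axis. Payload 10.4 kg.
Tool frame: the origin (TCP) lies midway between the tips of the shut fingers; the grasp point (between the pads) lies 19 mm behind it (manip.hold_point_z is the distance from the TCP to the grasp point, in m); z points along the fingers, y is the line along which they close (so a half turn about z gives the same grasp; the last joint's range is limited). The gripper opens to 85 mm and grips with 20 to 120 N. Pads are 22 mm wide; open, the fingers measure 114 mm over their backs; the gripper's body (76 mm by 85 mm) begins 54 mm behind the grasp point. The pads swing forward as they close: fully open they stand 13 mm farther back than shut.
Start: joints at [-1.253, 0.332, -0.065, 1.46, 0.022, 1.35, -0.088], TCP at [0.209, 0.589, 0.231] pointing down, gripper open.
Joint ranges: [-2.6, 2.6], [-0.5, 2.12], [-1.47, 1.34], [0.16, 2.42], [-1.27, 4.41], [0.06, 2.06], [-2.6, 2.6]. Speed limits (rad/s): [2.22, 2.22, 2.79, 2.79, 3.14, 3.14, 3.14].

## Interface

Orientations are given as a unit quaternion [x, y, z, w].
In Python, from workcell import manip, eyes, job gives the robot as it stands.
- The arm moves only by the shell command python3 -m crank 'ROWS' [FORCE]. ROWS is JSON, a list that holds one entry, the list of rows, each a list of 7 numbers: the finger opening in cm, from 0 to 8.54, then the shift along the world's x, y, z in cm, then the turn, a rotation vector about the world's x, y, z in degrees. In form: [[[hand, x, y, z, ax, ay, az], ...]]. A call has 1 to 20 rows; each row shifts and turns the commanded pose from where the row before left it; what a row does not reach is not made up. A row lasts 1/8 s, in which the tool goes at most 62.5 mm and 10.7 degrees, less where a joint would pass 70% of its speed; a pose out of reach is approached as far as the arm can. A call with a gripper value outside its range is refused whole. The fingers move at their own pace and stop on an object; FORCE is the grip in N (left out, the last holds). Time passes only in rows, so rows that do not move let the fingers close. It gives the time, the measured TCP pose, the force, the opening and the grip force at its end, in the units of the state.
- manip.get_obs(): the state, without advancing time (a new reading comes with each control period).
- eyes.camera(name): name is "scene" or "top" or "wrist"; returns (picture, depth): 400x640x3 uint8, red, green, blue; 400x640 float32, m along the optical axis (not along the pixel's ray), 0 where there is no reading.
- eyes.camera_params(name): a dict with "fx", "fy", "cx", "cy" (pixels), "world_from_camera" (4x4, takes a point from camera to world coordinates); the wrist camera has in their place "hand_eye" (4x4, takes a point from camera to tool coordinates, whose origin is the TCP and whose axes are the flange's). Camera axes: x right, y down, z forward; pixel columns grow to the right and rows downward; lengths in m; the calibration is good to about 2 mm. A picture is of the moment at which its call begins: read the wrist's pose just before it. camera_params takes no time and is no camera call.
- job.hand_in(): hands the job in; it is judged then, once.
The state is a dict: "clock": time; "joint_pos": joint angles; "joint_velocities": joint speeds; "tau": joint torques, N m; "position": TCP position; "ee_rot": TCP orientation; "ft_force": force on the tool from outside, world axes, zero at the start; "torque": the same for the moment, N m; "grip_width": opening from 0.0 (shut) to 1.0 (fully open); "grasp_force": force on a finger pad.
Only numpy, scipy, OpenCV 4.12 (cv2) and the standard library are available. Lean on these libraries where they do the work, as an engineer would, in place of code of your own. Each camera call takes 0.05 s, during which the arm holds its last target. There are 200 camera calls.

## Working session

There is one attempt and no reset: what is moved stays moved. The work goes in short steps, Python scripts to look and compute and a shell command to move; the robot and the scene stay as the last step left them, time stands still between calls to the robot, and variables do not carry over. Pictures are saved under pics/ and viewed, at most 11 in all, crops included, and the job is handed in when it is done.

```bash
ls; mkdir -p pics
python3 - <<'E'
from workcell import manip, eyes, job
import cv2,numpy as np
o=manip.get_obs();print(o['clock'],o['position'],o['ee_rot'],o['grip_width'],manip.hold_point_z)
for n in("scene","top"):
    p,d=eyes.camera(n);cv2.imwrite(f'pics/{n}0.png',p[:,:,::-1]);np.savez(f'{n}0.npz',p=p,d=d)
    c=eyes.camera_params(n);print(n,c)
print(eyes.camera_params('wrist'))
E
```

```text
pics
0.0 [0.20876945 0.58870636 0.23050774] [ 1.69575465e-01  9.85516953e-01 -6.98005172e-04 -1.01908107e-04] 1.000083282512608 0.0187
scene {'fx': 399.8192565205614, 'fy': 399.8192565205614, 'cx': 326.9765095264813, 'cy': 193.4020655960234, 'world_from_camera': array([[ 0.64764549, -0.30464045,  0.69839066, -0.1756666 ],
       [-0.76178068, -0.2777368 ,  0.58527982, -0.5831936 ],
       [ 0.01566888, -0.91107435, -0.4119442 ,  0.50537237],
       [ 0.        ,  0.        ,  0.        ,  1.        ]])}
top {'fx': 438.68386676197457, 'fy': 438.68386676197457, 'cx': 318.4097591712099, 'cy': 194.69785996464526, 'world_from_camera': array([[-1.72684864e-02, -9.91719450e-01,  1.27256950e-01,
         3.78598918e-01],
       [-9.99848142e-01,  1.74263102e-02,  1.26882413e-04,
         2.85469237e-02],
       [-2.34345084e-03, -1.27235434e-01, -9.91869776e-01,
         1.28020330e+00],
       [ 0.00000000e+00,  0.00000000e+00,  0.00000000e+00,
         1.00000000e+00]])}
{'fx': 289.26831595918406, 'fy': 289.26831595918406, 'cx': 321.50577360545213, 'cy': 198.44737668579364, 'hand_eye': array([[-1.77690095e-04, -9.62011876e-01, -2.73007543e-01,
         6.78062565e-02],
       [ 9.99999968e-01, -1.22212040e-04, -2.20216095e-04,
         1.21385543e-03],
       [ 1.78485689e-04, -2.73007574e-01,  9.62011867e-01,
        -1.43489281e-01],
       [ 0.00000000e+00,  0.00000000e+00,  0.00000000e+00,
         1.00000000e+00]])}
```

View pics/scene0.png

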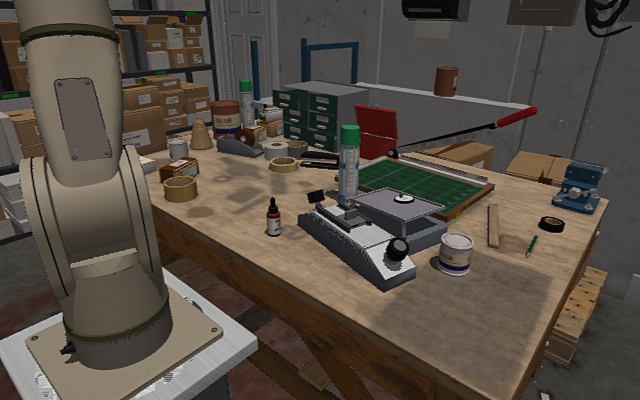

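View pics/top0.png

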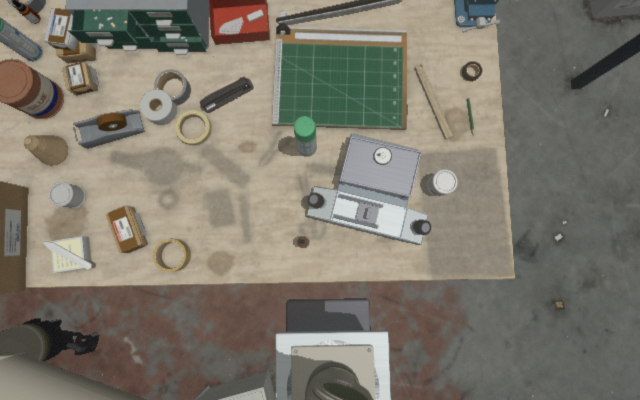

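The top view shows the scale's left knob at about (316,200), the right knob at (423,227), the dish at (382,156), the can at (305,135), the tin at (444,182) and the bottle at (302,242).

```bash
cat > h.py <<'E'
import numpy as np,cv2
from workcell import manip,eyes,job
from scipy.spatial.transform import Rotation as R
def cam(n):
    c=eyes.camera_params(n); o=manip.get_obs()
    p,d=eyes.camera(n)
    if n=='wrist':
        T=np.eye(4);T[:3,:3]=R.from_quat(o['ee_rot']).as_matrix();T[:3,3]=o['position']
        W=T@c['hand_eye']
    else: W=c['world_from_camera']
    return p,d,c,W
def ray(c,W,u,v,z):
    r=W[:3,:3]@np.array([(u-c['cx'])/c['fx'],(v-c['cy'])/c['fy'],1]);t=(z-W[2,3])/r[2]
    return W[:3,3]+t*r
def cloud(d,c,W):
    v,u=np.mgrid[:d.shape[0],:d.shape[1]]
    P=np.stack([(u-c['cx'])/c['fx']*d,(v-c['cy'])/c['fy']*d,d],-1)
    return P@W[:3,:3].T+W[:3,3]
def proj(c,W,X):
    q=W[:3,:3].T@(np.asarray(X)-W[:3,3]);return c['fx']*q[0]/q[2]+c['cx'],c['fy']*q[1]/q[2]+c['cy']
E
python3 - <<'E'
from h import *
c=eyes.camera_params('top');W=c['world_from_camera']
f=np.load('top0.npz');p,d=f['p'],f['d']
g=p.max(2);m=(g<60).astype('uint8')
n,l,s,ce=cv2.connectedComponentsWithStats(m[180:250,295:440])
for i in range(1,n):
    if s[i,4]>30: print(s[i],ce[i]+[295,180], ray(c,W,ce[i][0]+295,ce[i][1]+180,.088))
P=cloud(d,c,W)
a=P[190:240,330:410];h=a[...,2]
k=(h>.055)&(h<.075);print(k.sum(),a[k].mean(0));r=cv2.minAreaRect((a[k][:,:2]*1000).astype('float32'));print(r)
for nm,u,v,z in(('can',305,127,.225),('tin',444,182,.071),('bottle',302,241,.1)):print(nm,ray(c,W,u,v,z))
E
```

```text
[119  41   8  13  67] [417.62686567 226.70149254] [ 0.43930119 -0.23893582  0.088     ]
1968 [ 0.47637263 -0.11775157  0.06576186]
((477.65118408203125, -112.06290435791016), (229.91213989257812, 119.88629150390625), 83.78202056884766)
can [0.68341395 0.05893989 0.225     ]
tin [ 0.56326904 -0.32194351  0.071     ]
bottle [0.40587179 0.07476747 0.1       ]
```

```bash
python3 -m crank '[[[8.5,1.0,-2,1.2,0,0,0],[8.5,1.86,-5.1,1.2,0,0,0],[8.5,1.86,-5.1,1.2,0,0,0],[8.5,1.86,-5.1,1.2,0,0,0],[8.5,1.86,-5.1,1.2,0,0,1],[8.5,1.86,-5.1,1.2,0,0,1],[8.5,1.86,-5.1,0.8,0,0,1],[8.5,1.86,-5.1,0,0,0,1],[8.5,1.86,-5.1,0,0,0,1],[8.5,1.86,-5.1,0,0,0,0],[8.5,1.86,-5.1,0,0,0,0],[8.5,1.86,-5.1,0,0,0,0],[8.5,1.86,-5.1,0,0,0,0],[8.5,1.86,-5.1,0,0,0,0],[8.5,1,-2.5,0,0,0,0],[8.5,0,0,0,0,0,0],[8.5,0,0,0,0,0,0]]]'
python3 - <<'E'
from h import *
p,d,c,W=cam('wrist');cv2.imwrite('pics/w1.png',p[:,:,::-1]);np.savez('w1.npz',p=p,d=d,W=W)
o=manip.get_obs();print(o['position'],o['joint_pos'],o['ft_force'])
E
```

```text
clock: 2.22
position: [0.4705, -0.1179, 0.311]
ee_rot: [0.126, 0.992, 0.0, -0.0]
ft_force: [-0.4, -0.1, 0.9]
grip_width: 0.996
grasp_force: 0.0
[ 0.47052541 -0.11770015  0.31114029] [-0.64994459 -0.06534403  0.777402    1.72076564  0.04566053  1.46804087
  1.44063246] [ 0.40702884  0.03090413 -0.88681058]
```

View pics/w1.png

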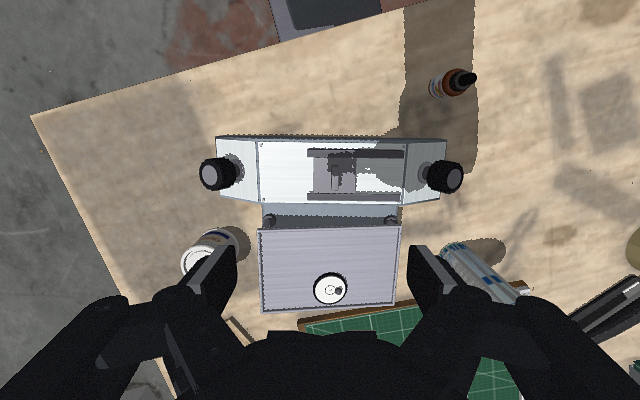

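The wrist view shows the right knob at (220,174), the left knob at (440,177), the cover at (335,172), and the dish at (330,289) with the ball slightly to its right. The tin is at (208,252) and the can at (470,270).

Run:
```python
from h import *
f=np.load('w1.npz');p,d,W=f['p'],f['d'],f['W'];c=eyes.camera_params('wrist')
cv2.imwrite('pics/w1c.png',cv2.resize(p[120:315,195:470,::-1],None,fx=2.9,fy=2.9,interpolation=cv2.INTER_CUBIC))
P=cloud(d,c,W)
a=P[130:215,200:460].reshape(-1,3);k=(a[:,2]>.0635)&(a[:,2]<.0675)
m=((P[...,2]>.061)&(P[...,2]<.069)).astype('uint8');m[:130]=0;m[212:]=0;m[:,:240]=0;m[:,420:]=0
ys,xs=np.nonzero(m);print(xs.min(),xs.max(),ys.min(),ys.max(),a[k].mean(0),k.sum())
# columns profile of height along row 195
for r in(150,195,200):print(r,np.round(P[r,205:455:10,2]*1000).astype(int))
# pan plane
q=P[235:265,270:390].reshape(-1,3);q=q[(q[:,2]>.06)&(q[:,2]<.14)];A=np.c_[q[:,:2],np.ones(len(q))];s=np.linalg.lstsq(A,q[:,2],rcond=None)[0];print('pan',s,q[:,2].mean(),np.std(A@s-q[:,2]))
```

```text
248 415 139 205 [ 0.47642764 -0.11021536  0.0663433 ] 3300
150 [ 1  1 38 50 57 65 67 67 69 66 68 82 80 81 81 81 81 81 81 76 67 59 51 40
 31]
195 [ 0  2 35 45 54 64 69 69 68 68 68 82 80 83 81 81 81 82 81 82 64 56 46 35
  1]
200 [ 2  0  1  1 54 64 68 69 69 68 68 82 81 81 80 82 81 81 81 82 64 54 43 -1
  2]
pan [-0.03555856 -0.11915877  0.08865602] 0.08385411121083441 0.0007209059575072467
```

View pics/w1c.png

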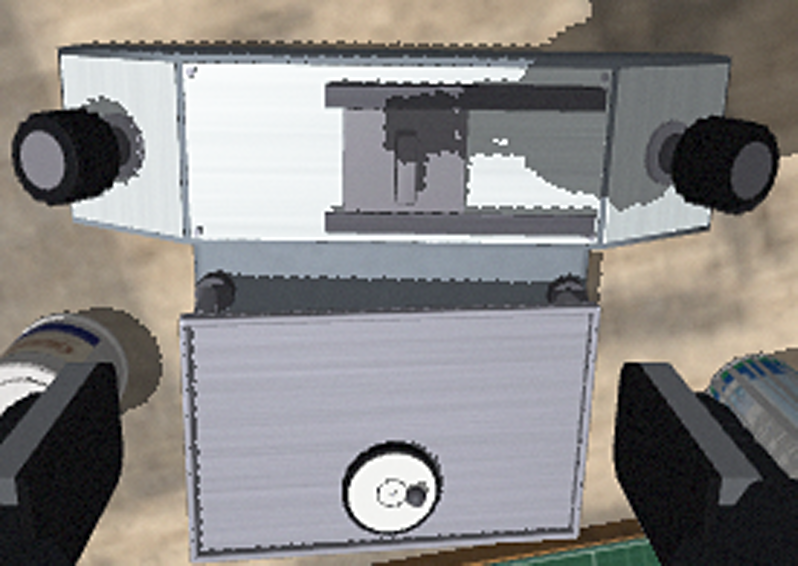

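The crop shows deck corners at about (180,63), (188,241), (603,246) and (612,67), the cover plate from 343 to 468, and the ball at (417,495), right of the dish middle at (392,492). So the pan's left side is low.

```bash
cat >> h.py <<'E'
def so():
    f=np.load('scale.npz');return f['o'],f['M']
def S(x): o,M=so();return o+M@(np.array(x)/1000)
def Sinv(X): o,M=so();return M.T@(np.array(X)-o)*1000
E
python3 - <<'E'
from h import *
f=np.load('w1.npz');W=f['W'];c=eyes.camera_params('wrist')
px=lambda u,v:(195+u/2.9-.3,120+v/2.9-.3)
C=[(180,63),(188,241),(603,246),(612,67)]
w=np.array([ray(c,W,*px(*q),.065)[:2] for q in C]); s=np.array([(-155,-100),(-65,-100),(-65,100),(-155,100)])/1000.
sc,wc=s.mean(0),w.mean(0);H=(s-sc).T@(w-wc);U,_,V=np.linalg.svd(H);M=(U@V).T;o=wc-M@sc
print(M,o,(w-(s@M.T+o))*1000)
M3=np.eye(3);M3[:2,:2]=M;np.savez('scale.npz',o=np.r_[o,0],M=M3);print('yaw',np.degrees(np.arctan2(M[1,0],M[0,0])))
for n,X in(('kl',(-110,150,76)),('kr',(-110,-150,76)),('but',(-110,0,74)),('klaxis',(-110,156.7,88.3)),('kr top',(-110,-156.7,88.3))):
    print(n,S(X),(np.array(proj(c,W,S(X)))-[195,120])*2.9)
for n,u,v in(('knob tops R',41,158),('L',752,170)): print(n,Sinv(ray(c,W,*px(u,v),.088)))
print('cover edges',[Sinv(ray(c,W,*px(u,v),.0785)) for u,v in((343,160),(468,160))])
for n,X in(('can',[0.683,0.059,0]),('tin',[.563,-.322,0]),('bot',[.406,.075,0])):print(n,Sinv(X))
print((M.T@np.array([-0.0356,-0.119])))
E
```

```text
[[ 0.96616741  0.25791574]
 [-0.25791574  0.96616741]] [ 0.58766536 -0.13436395] [[ 2.3211715  -0.04045853]
 [-2.73293111  0.67542382]
 [-1.50315667  1.74708122]
 [ 1.91491628 -2.38204651]]
yaw -14.946425663841639
kl [0.52007431 0.0389319  0.076     ] [722.54218772 163.15189426]
kr [ 0.44269958 -0.25091833  0.076     ] [ 68.51136562 157.96943239]
but [ 0.48138694 -0.10599321  0.074     ] [395.65905651 159.71504037]
klaxis [0.52180234 0.04540522 0.0883    ] [748.86369401 168.75471496]
kr top [ 0.44097155 -0.25739165  0.0883    ] [ 43.93594865 163.17878175]
knob tops R [-112.65651544 -158.24130637   88.        ]
L [-109.77649716  157.87146045   88.        ]
cover edges [array([-110.96199522,  -24.54509614,   78.5       ]), array([-111.42036182,   32.37813914,   78.5       ])]
can [ 42.23761746 211.4102474    0.        ]
tin [  24.56342665 -187.64942606    0.        ]
bot [-229.51740768  155.42626476    0.        ]
[-0.00370359 -0.12415572]
```

```bash
cat >> h.py <<'E'
def knob(side,back,yaw,lean=None):
    """TCP pose: side +1 left/-1 right, back = mm behind grasp along axis, yaw deg about axis, lean: axis in scale frame"""
    _,M=so()
    ax=np.array([0,side*np.sin(.5),np.cos(.5)]) if lean is None else lean
    p=np.array([-110,side*150,76.])
    y=np.array([0,1,0]);y=y-ax*(y@ax);y/=np.linalg.norm(y);z=-ax;x=np.cross(y,z)
    Rm=R.from_rotvec(np.radians(yaw)*(M@ax))*R.from_matrix(M@np.c_[x,y,z])
    return S(p+ax*(back-18.7-3)),Rm,M@ax
def delta(pos,Rm):
    o=manip.get_obs();print('d cm',np.round((pos-o['position'])*100,2),'rot deg',np.round(np.degrees((Rm*R.from_quat(o['ee_rot']).inv()).as_rotvec()),2))
E
python3 - <<'E'
from h import *
a=knob(1,70,26);delta(*a[:2]);b=knob(1,0,26);print('in',(b[0]-a[0])*100,'axis',a[2],'10deg turn',a[2]*10)
E
```

```text
d cm [  5.55  17.9  -19.28] rot deg [-25.59  13.39  24.96]
in [-0.86555976 -3.24243732 -6.14307793] axis [0.12365139 0.46320533 0.87758256] 10deg turn [1.23651395 4.63205332 8.77582562]
```

```bash
python3 -m crank '[[[8.5,0.69,3,-1.2,-3.2,1.67,3.12],[8.5,0.69,3,-1.2,-3.2,1.67,3.12],[8.5,0.69,3,-1.6,-3.2,1.67,3.12],[8.5,0.69,2.9,-2,-3.2,1.67,3.12],[8.5,0.69,2,-2.5,-3.2,1.67,3.12],[8.5,0.7,2,-3,-3.2,1.67,3.12],[8.5,0.7,1,-3.6,-3.2,1.68,3.12],[8.5,0.7,1,-4.18,-3.19,1.68,3.12],[8.5,0,0,0,0,0,0],[8.5,0,0,0,0,0,0]]]' 60
python3 - <<'E'
from h import *
o=manip.get_obs();print(o['joint_pos'])
a=knob(1,70,26);delta(*a[:2]);delta(*knob(1,0,26)[:2])
p,d,c,W=cam('wrist');cv2.imwrite('pics/w2.png',p[:,:,::-1])
E
```

```text
clock: 3.52
position: [0.5265, 0.0598, 0.1201]
ee_rot: [-0.092, 0.965, -0.231, -0.085]
ft_force: [0.1, -0.5, 1.2]
grip_width: 0.992
grasp_force: 0.0
[-0.86232543  0.46314071  0.5336244   1.70036348  0.18152153  1.33079607
  1.34883781]
d cm [-0.04  0.15 -0.17] rot deg [-0.05  0.18  0.14]
d cm [-0.91 -3.09 -6.31] rot deg [-0.05  0.18  0.14]
```

View pics/w2.png

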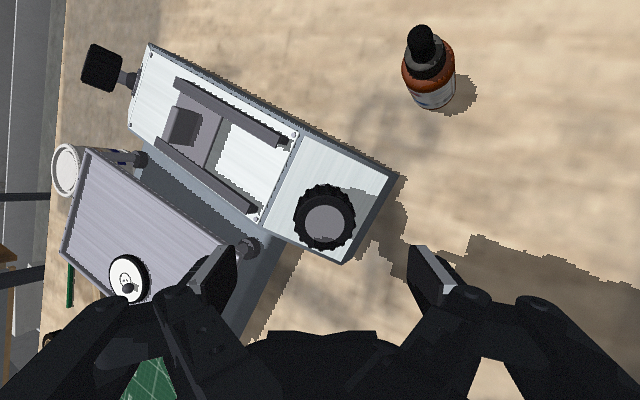

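The knob cap is centred at about (326,222) between the open fingers. The bottle and can are well clear.

Run:
```python
from h import *
c=eyes.camera_params('wrist');p,d=eyes.camera('wrist')
m=(p.max(2)<70).astype('uint8')[180:255,285:365];H=c['hand_eye']
n,l,s,ce=cv2.connectedComponentsWithStats(1-m);
for i in range(n):print(s[i],ce[i]+[285,180])
z=np.median(d[215:228,320:332]);u,v=326,222.5
print(z,H@[(u-c['cx'])/c['fx']*z,(v-c['cy'])/c['fy']*z,z,1])
```

```text
[   0    3   80   72 2267] [328.01235112 216.67401853]
[   0    0   80   75 2474] [319.58286176 213.45109135]
[  21   24   39   37 1159] [324.98188093 222.51768766]
[ 70  57  10  18 100] [360.94 248.24]
0.18907246 [9.06386776e-04 2.72860837e-03 3.37033070e-02 1.00000000e+00]
```

```bash
python3 -m crank '[[[8.5,-0.22,-0.8,-1.57,0,0,0],[8.5,-0.23,-0.77,-1.58,0,0,0],[8.5,-0.23,-0.77,-1.58,0,0,0],[8.5,-0.23,-0.75,-1.58,0,0,0],[8.5,0,0,0,0,0,0],[3,0,0,0,0,0,0],[3,0,0,0,0,0,0],[3,0,0,0,0,0,0],[3,0,0,0,0,0,0],[3,0,0,0,0,0,0]]]' 50
python3 - <<'E'
from h import *
delta(*knob(1,0,26)[:2]);o=manip.get_obs();print(o['torque'],o['grip_width']*85.4)
E
```

```text
clock: 4.88
position: [0.518, 0.0285, 0.0569]
ee_rot: [-0.092, 0.964, -0.232, -0.085]
ft_force: [-1.0, -1.3, 9.8]
grip_width: 0.457
grasp_force: 49.7
d cm [-0.06  0.04  0.  ] rot deg [0.07 0.17 0.08]
[-0.85794367  0.23362398  0.00207836] 39.03145842879312
```

```bash
python3 -m crank '[[[3,0,0,0,-1.09,-4.08,-7.72],[3,0,0,0,-1.09,-4.08,-7.72],[3,0,0,0,-1.09,-4.08,-7.72],[3,0,0,0,-1.09,-4.08,-7.72],[3,0,0,0,-1.09,-4.08,-7.72],[3,0,0,0,-1.09,-4.08,-7.72],[3,0,0,0,0,0,0],[3,0,0,0,0,0,0]]]' 50
cat >> h.py <<'E'
def tilt(n,name=None):
    p,d,c,W=cam(n)
    if name: cv2.imwrite(f'pics/{name}.png',p[:,:,::-1])
    P=cloud(d,c,W);o,M=so();Q=(P-o)@M*1000
    k=(Q[...,0]>-33)&(Q[...,0]<35)&(abs(Q[...,1])<88)&(Q[...,2]>55)&(Q[...,2]<125)&(d>0)
    q=Q[k];w=np.ones(len(q),bool)
    for _ in range(6):
        A=np.c_[q[:,:2],np.ones(len(q))];s=np.linalg.lstsq(A[w],q[w,2],rcond=None)[0];r=q[:,2]-A@s;w=abs(r)<max(2,1.5*np.std(r[w]))
    # deck reference
    k2=(abs(Q[...,0]+110)<42)&(abs(Q[...,1])<96)&(abs(Q[...,2]-66)<5)&(d>0);e=Q[k2];s2=np.linalg.lstsq(np.c_[e[:,:2],np.ones(len(e))],e[:,2],rcond=None)[0]
    print(n,'pan slope x,y mrad',s[:2]*1000,w.sum(),'rms',r[w].std(),'deck',s2[:2]*1000,len(e))
    t=s[:2];wx,wy=-t[1],t[0]   # rotation needed
    a,b=wx/.064,wy/.048;print('need L,R rad',(a+b)/2,(b-a)/2)
E
python3 - <<'E'
from h import *
delta(*knob(1,0,-26.5)[:2]);tilt('top');tilt('wrist','w3');print(manip.get_obs()['joint_pos'])
E
```

```text
clock: 5.88
position: [0.5175, 0.0268, 0.0578]
ee_rot: [0.347, 0.904, -0.248, 0.027]
ft_force: [-4.4, -5.5, 20.3]
grip_width: 0.457
grasp_force: 50.7
d cm [-0.01  0.21 -0.09] rot deg [0.31 0.24 0.44]
top pan slope x,y mrad [-37.06163106 -62.5457801 ] 932 rms 1.0941085637723813 deck [ 0.62003901 -1.303916  ] 1316
need L,R rad 0.10258025010091726 -0.8746975639192105
wrist pan slope x,y mrad [-55.16281128 -66.66802732] 246 rms 0.22200322298790665 deck [-2.5617667   0.38206579] 4456
need L,R rad -0.05376865406723974 -1.0954565809030001
[-0.97334239  0.57313749  0.72913111  1.79700625  0.06330647  1.16856185
  0.52746407]
```

```bash
python3 -m crank '[[[8.5,0,0,0,0,0,0],[8.5,0,0,0,0,0,0],[8.5,0,0,0,0,0,0],[8.5,0.25,0.9,1.75,0,0,0],[8.5,0.5,1.85,3.5,0,0,0],[8.5,0.5,1.85,3.5,0,0,0]]]' 50
python3 - <<'E'
from h import *
_,M=so();Rm=R.from_matrix(M@np.array([[-1,0,0],[0,1,0],[0,0,-1.]]))
delta(S((-40,-10,260)),Rm)
E
```

```text
clock: 6.72
position: [0.5295, 0.0758, 0.1438]
ee_rot: [0.346, 0.905, -0.247, 0.026]
ft_force: [0.2, 0.9, -0.4]
grip_width: 0.996
grasp_force: 0.0
d cm [  1.7  -20.95  11.62] rot deg [28.96 -0.72 26.29]
```

```bash
python3 -m crank '[[[8.5,0,-0.5,3.9,4.1,-0.1,3.7],[8.5,0,-1.5,3.9,4.1,-0.1,3.7],[8.5,0.2,-4.2,2.8,4.1,-0.1,3.7],[8.5,0.5,-5,1,4.2,-0.1,3.8],[8.5,0.5,-5,0,4.2,-0.1,3.8],[8.5,0.5,-4.75,0,4.2,-0.1,3.8],[8.5,0,0,0,4.1,-0.1,3.8],[8.5,0,0,0,0,0,0],[8.5,0,0,0,0,0,0]]]' 50
python3 - <<'E'
from h import *
tilt('wrist','w4');tilt('top');tilt('wrist');print(manip.get_obs()['joint_pos'],Sinv(manip.get_obs()['position']))
E
```

```text
clock: 7.85
position: [0.5468, -0.1331, 0.2587]
ee_rot: [0.13, 0.992, -0.0, -0.001]
ft_force: [-0.8, 1.3, -0.4]
grip_width: 0.992
grasp_force: 0.0
wrist pan slope x,y mrad [-46.45112876 -63.94680546] 8330 rms 0.6672179706291514 deck [-2.93565008 -0.10311364] 8923
need L,R rad 0.01571849310599638 -0.9834503422110361
top pan slope x,y mrad [-54.60424168 -55.46546054] 288 rms 1.0311083634841238 deck [-4.38582526 -0.56908666] 595
need L,R rad -0.1354702737586741 -1.002118094660595
wrist pan slope x,y mrad [-46.16083226 -64.28431853] 8322 rms 0.6684055829805635 deck [-3.12146835 -0.04000775] 8859
need L,R rad 0.021379235848348888 -0.9830632412265528
[-0.5704204   0.2253472   0.85716218  1.62522865 -0.17330971  1.37149455
  1.62096861] [-39.8296378   -8.90244109 258.75790395]
```

View pics/w4.png

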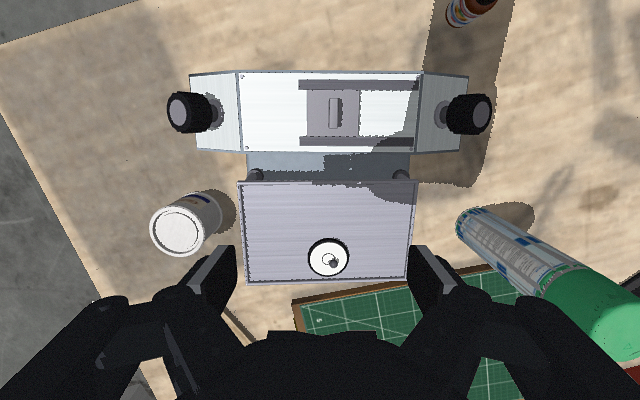

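The view shows the ball at about (333,263), a little right of and behind the dish middle at (329,260). The right knob at (180,113) and the tin at (178,230) are clear of each other.

Run:
```python
from h import *
a=knob(-1,70,-27);delta(*a[:2]);b=knob(-1,0,-27);print('in',(b[0]-a[0])*100,'axis',a[2],'10deg turn',a[2]*10)
```

```text
d cm [-11.02 -14.06 -14.04] rot deg [ 28.87  -0.75 -26.57]
in [ 0.86555976  3.24243732 -6.14307793] axis [-0.12365139 -0.46320533  0.87758256] 10deg turn [-1.23651395 -4.63205332  8.77582562]
```

```bash
python3 -m crank '[[[8.5,-2.5,-3,0,4.1,-0.1,-3.8],[8.5,-2.5,-3,-0.5,4.1,-0.1,-3.8],[8.5,-2.5,-3,-1.5,4.1,-0.1,-3.8],[8.5,-2,-2.5,-2.5,4.1,-0.1,-3.8],[8.5,-1.5,-1.5,-3.2,4.1,-0.1,-3.8],[8.5,0,-1,-3.2,4.2,-0.1,-3.8],[8.5,0,0,-3.1,4.2,-0.1,-3.8],[8.5,0,0,0,0,0,0],[8.5,0,0,0,0,0,0]]]' 50
python3 - <<'E'
from h import *
delta(*knob(-1,70,-27)[:2]);delta(*knob(-1,0,-27)[:2])
o=manip.get_obs();print(o['joint_pos'])
p,d,c,W=cam('wrist')
b=p[150:280,260:400];m=(b.max(2)<70).astype('uint8');H=c['hand_eye']
n,l,s,ce=cv2.connectedComponentsWithStats(1-m)
T=np.eye(4);T[:3,:3]=R.from_quat(o['ee_rot']).as_matrix();T[:3,3]=o['position']
for i in range(n):
    if 600<s[i,4]<2500:
        u,v=ce[i]+[260,150];z=np.median(d[int(v)-4:int(v)+5,int(u)-4:int(u)+5]);t=H@[(u-c['cx'])/c['fx']*z,(v-c['cy'])/c['fy']*z,z,1]
        print(s[i],u,v,t,Sinv((T@t)[:3]))
E
```

```text
clock: 9.12
position: [0.4374, -0.2741, 0.1201]
ee_rot: [0.347, 0.905, 0.246, -0.026]
ft_force: [0.3, 0.6, 0.1]
grip_width: 0.992
grasp_force: 0.0
d cm [-0.06  0.08 -0.17] rot deg [ 0.03 -0.07 -0.02]
d cm [ 0.8   3.32 -6.31] rot deg [ 0.03 -0.07 -0.02]
[ 0.05853686  0.51696235  0.8875612   1.77411407 -0.77664351  1.46286784
  2.04536445]
[   0    0  140  109 2264] 319.636925795053 215.20318021201413 [6.96928137e-03 6.88679584e-04 3.41529087e-02 1.00000000e+00] [-115.11453009 -154.06813318   91.90042471]
[  37   54   40   37 1158] 316.44559585492226 221.9516407599309 [ 0.00246206 -0.00139293  0.03378689  1.        ] [-112.04392341 -157.66722924   90.35124622]
```

```bash
python3 -m crank '[[[8.5,0,0,0,1.24,4.63,-8.78],[8.5,0,0,0,1.24,4.63,-8.78],[8.5,0,0,0,1.24,4.63,-8.78],[8.5,0,0,0,1.24,4.63,-8.78],[8.5,0,0,0,1.24,4.63,-8.78],[8.5,0,0,0,0,0,0],[8.5,0,0,0,0,0,0]]]' 50
python3 - <<'E'
from h import *
delta(*knob(-1,70,-77)[:2]);delta(*knob(-1,0,-77)[:2])
o=manip.get_obs();print(o['joint_pos'])
E
```

```text
clock: 10.05
position: [0.4372, -0.274, 0.1198]
ee_rot: [0.696, 0.674, 0.213, -0.127]
ft_force: [-0.7, 0.5, -0.3]
grip_width: 0.989
grasp_force: 0.0
d cm [-0.05  0.07 -0.14] rot deg [-0.03  0.13 -0.1 ]
d cm [ 0.82  3.31 -6.28] rot deg [-0.03  0.13 -0.1 ]
[-0.04156114  0.60074676  1.04893694  1.77988634 -0.86636611  1.52639916
  1.24750655]
```

```bash
python3 -m crank '[[[8.5,0.18,0.83,-1.57,0,0,0],[8.5,0.18,0.83,-1.57,0,0,0],[8.5,0.18,0.83,-1.57,0,0,0],[8.5,0.18,0.83,-1.57,0,0,0],[8.5,0,0,0,0,0,0],[3,0,0,0,0,0,0],[3,0,0,0,0,0,0],[3,0,0,0,0,0,0],[3,0,0,0,0,0,0],[3,0,0,0,0,0,0]]]' 50 && python3 -c "
from h import *
delta(*knob(-1,0,-77)[:2])"
```

```text
clock: 11.3
position: [0.4424, -0.242, 0.0562]
ee_rot: [0.698, 0.672, 0.212, -0.128]
ft_force: [-6.9, -1.6, 1.4]
grip_width: 0.452
grasp_force: 50.6
d cm [0.3  0.12 0.07] rot deg [-0.06 -0.13  0.26]
```

```bash
python3 -m crank '[[[3,-0.2,0,0,-1.13,-4.22,7.99],[3,0,0,0,-1.13,-4.22,7.99],[3,0,0,0,-1.13,-4.22,7.99],[3,0,0,0,-1.13,-4.22,7.99],[3,0,0,0,-1.13,-4.22,7.99],[3,0,0,0,-1.13,-4.22,7.99],[3,0,0,0,0,0,0],[3,0,0,0,0,0,0]]]' 50 && python3 -c "
from h import *
delta(*knob(-1,0,-22.5)[:2]);tilt('wrist');tilt('top');print(manip.get_obs()['joint_pos'])"
```

```text
clock: 12.3
position: [0.4409, -0.2418, 0.0563]
ee_rot: [0.313, 0.917, 0.247, -0.017]
ft_force: [-4.7, -1.5, 1.2]
grip_width: 0.452
grasp_force: 50.7
d cm [0.45 0.1  0.07] rot deg [-0.08 -0.16  0.26]
wrist pan slope x,y mrad [-4.33132904 -3.2895082 ] 7510 rms 0.3616798205591274 deck [-0.5665723   0.45975634] 15111
need L,R rad -0.019418728001635722 -0.07081729369021614
top pan slope x,y mrad [-13.50009099  -5.52543072] 900 rms 1.1182285579429874 deck [ 0.46906121 -1.85443322] 1317
need L,R rad -0.0974585202992574 -0.18379337529118578
[ 0.04506891  0.56043707  0.82657802  1.8672591  -0.83923708  1.33914474
  2.16118685]
```

```bash
python3 -m crank '[[[8.5,0,0,0,0,0,0],[8.5,0,0,0,0,0,0],[8.5,0,0,0,0,0,0],[8.5,-0.25,-0.9,1.75,0,0,0],[8.5,-0.5,-1.85,3.5,0,0,0],[8.5,-0.5,-1.85,3.5,0,0,0]]]' 50
python3 - <<'E'
from h import *
_,M=so();Rm=R.from_matrix(M@np.array([[-1,0,0],[0,1,0],[0,0,-1.]]))
delta(S((95,0,230)),Rm)
E
```

```text
clock: 13.15
position: [0.4288, -0.2883, 0.1458]
ee_rot: [0.312, 0.917, 0.247, -0.016]
ft_force: [0.9, -0.3, -0.6]
grip_width: 0.999
grasp_force: 0.0
d cm [25.06 12.95  8.42] rot deg [-28.8    1.85  22.11]
```

```bash
python3 -m crank '[[[8.5,0.5,1,4,-4.8,0.3,3.7],[8.5,2,2,4.42,-4.8,0.3,3.7],[8.5,4.5,2.5,0,-4.8,0.3,3.7],[8.5,5,2.5,0,-4.8,0.3,3.7],[8.5,5,2.5,0,-4.8,0.3,3.7],[8.5,5,2.45,0,-4.8,0.35,3.6],[8.5,3.06,0,0,0,0,0],[8.5,0,0,0,0,0,0],[8.5,0,0,0,0,0,0]]]' 50
python3 - <<'E'
from h import *
tilt('wrist','w5')
p,d,c,W=cam('wrist');np.savez('w5.npz',p=p,d=d,W=W)
print(Sinv(manip.get_obs()['position']))
cv2.imwrite('pics/w5.png',p[:,:,::-1])
E
```

```text
clock: 14.28
position: [0.679, -0.1594, 0.2288]
ee_rot: [0.131, 0.991, -0.0, -0.0]
ft_force: [-0.3, -0.7, -1.0]
grip_width: 0.997
grasp_force: 0.0
wrist pan slope x,y mrad [-3.37747825 -6.30208863] 14384 rms 0.7179182091274292 deck [-159.07309456    1.57081081] 2241
need L,R rad 0.014053002277698512 -0.08441713255657352
[ 94.53806312  -0.25858519 228.83833337]
```

View pics/w5.png

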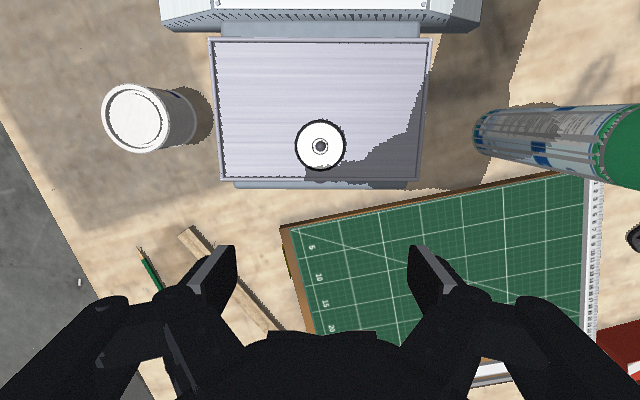

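The ball, at about (320,146), sits nearly centred in the dish ring, and everything else is undisturbed.

Run:
```python
from h import *
f=np.load('w5.npz');p,d,W=f['p'],f['d'],f['W'];c=eyes.camera_params('wrist')
x0,y0=290,115;b=p[y0:y0+62,x0:x0+62].astype(int);g=b.min(2)
# black rim outside contour / white floor
w=(g>190).astype('uint8');cs,_=cv2.findContours(w,cv2.RETR_EXTERNAL,cv2.CHAIN_APPROX_NONE);k=max(cs,key=cv2.contourArea);print('white',cv2.fitEllipse(k))
cs,h=cv2.findContours(w,cv2.RETR_CCOMP,cv2.CHAIN_APPROX_NONE)
for q in cs:
    if len(q)>8:print(len(q),cv2.fitEllipse(q))
print(g[20:43,18:44])
P=cloud(d,c,W);o,M=so();Q=(P-o)@M*1000;print('z floor',np.median(Q[127:134,310:330,2]),'pan',np.median(Q[100:110,300:330,2]),'ball',Q[143:149,318:323,2].max(), 'ctr',Q[146,320])
```

```text
white ((29.489070892333984, 29.667665481567383), (43.477359771728516, 45.218353271484375), 86.95115661621094)
130 ((29.489070892333984, 29.667665481567383), (43.477359771728516, 45.218353271484375), 86.95115661621094)
11 ((32.173927307128906, 38.34782791137695), (2.9755771160125732, 5.213453769683838), 75.85254669189453)
23 ((22.88072395324707, 33.045589447021484), (3.57962703704834, 11.521622657775879), 163.74319458007812)
53 ((31.153099060058594, 30.858875274658203), (12.880351066589355, 13.657061576843262), 101.5243148803711)
10 ((34.5, 25.0), (2.3927416801452637, 6.50669002532959), 130.97100830078125)
23 ((27.042617797851562, 24.386152267456055), (4.049285411834717, 11.248074531555176), 66.98424530029297)
319 ((29.160520553588867, 29.45565414428711), (63.2507209777832, 69.21047973632812), 29.236385345458984)
[[253 254 253 253 254 254 253 253 253 253 254 253 253 253 253 253 253 253
  253 253 253 253 253 253 253 253]
 [253 253 253 253 254 253 253 254 254 255 255 255 255 255 255 254 254 253
  253 253 253 253 253 253 253 253]
 [253 253 253 254 254 254 254 255 255 255 255 255 255 255 
[... 1645 characters left out ...]
1 168
  255 255 254 253 253 253 253 253]
 [253 253 253 253 254 255 255 239 107  96 230 231 233 149 168  63 163 255
  255 254 253 253 253 253 253 253]
 [253 253 253 253 253 254 255 255 255 238 164 120 193 168 163 255 255 255
  254 253 253 253 253 253 253 253]
 [253 253 253 253 253 253 254 254 255 255 255 255 255 255 255 255 255 254
  253 253 253 253 253 253 253 253]
 [253 253 253 253 253 253 253 253 253 254 254 254 254 254 254 254 253 253
  253 253 253 253 253 253 253 253]
 [253 253 253 253 253 253 253 253 253 253 253 253 253 253 253 253 253 253
  253 253 253 253 253 253 253 253]]
z floor 90.40107879248723 pan 83.95766738850624 ball 101.21898926784428 ctr [53.35997962 -0.82353791 99.8539379 ]
```

```bash
python3 -m crank '[[[8.5,1.3,-0.34,-1.0,0,0,0],[8.5,1.26,-0.34,-2.4,0,0,0],[8.5,0,0,-2.4,0,0,0],[8.5,0,0,0,0,0,0],[8.5,0,0,0,0,0,0],[8.5,0,0,0,0,0,0]]]' 50
cat > ball.py <<'E'
from h import *
from scipy.ndimage import map_coordinates
def run(n=3):
  L=[]
  for _ in range(n):
    p,d,c,W=cam('wrist');u0,v0=proj(c,W,S((53,0,90)));g=p.min(2).astype(float)
    w=np.zeros(g.shape,'uint8');x0,y0=int(u0)-45,int(v0)-45;w[y0:y0+90,x0:x0+90]=g[y0:y0+90,x0:x0+90]>190
    cs,_=cv2.findContours(w,cv2.RETR_EXTERNAL,cv2.CHAIN_APPROX_NONE);k=max(cs,key=cv2.contourArea);e=cv2.fitEllipse(k)
    m=np.zeros_like(w);cv2.drawContours(m,[cv2.convexHull(k)],-1,1,-1)
    # dark blob (ball) = biggest solid comp after opening; ring = remaining dark pixels
    dk=((g<190)&(m>0)).astype('uint8');op=cv2.morphologyEx(dk,cv2.MORPH_OPEN,np.ones((4,4)))
    nn,l,s,ce=cv2.connectedComponentsWithStats(op);i=[i for i in range(1,nn) if 30<s[i,4]<600 and np.hypot(*(ce[i]-e[0]))<14];i=max(i,key=lambda i:s[i,4])
    bx=ce[i];wt=(255-g);Y,X=np.mgrid[:g.shape[0],:g.shape[1]];r=np.hypot(X-bx[0],Y-bx[1])
    near=cv2.dilate((l==i).astype('uint8'),np.ones((3,3)))>0
    ball=np.array([(wt*X)[near].sum(),(wt*Y)[near].sum()])/wt[near].sum()
    rp=(dk>0)&~near&(np.hypot(X-e[0][0],Y-e[0][1])<14);q=np.c_[X[rp],Y[rp]].astype(float)
    ww=wt[rp];A=np.c_[2*q,np.ones(len(q))];s_=np.linalg.lstsq(A*ww[:,None],(q**2).sum(1)*ww,rcond=None)[0];ring=s_[:2]
    rr=np.sqrt(s_[2]+ring@ring)
    zf=.0895;B=Sinv(ray(c,W,*ball,zf+.005));C=Sinv(ray(c,W,*ring,zf));L.append((B-C)[:2])
    print('white',np.round(e[0],2),'ring',ring.round(2),rr.round(2),len(q),'ball',ball.round(2),s[i,4],'off mm',(B-C)[:2].round(2),'ctr',C.round(1))
  o=np.mean(L,0);t=-o/.09;print('slope mrad from ball x,y',t) # ball to low side
  a,b=-t[1]/64,t[0]/48;print('need L,R',(a+b)/2,(b-a)/2)
  x,y=int(u0),int(v0);cv2.imwrite('pics/ball.png',cv2.resize(p[y-40:y+40,x-40:x+40,::-1],None,fx=6,fy=6))
run();tilt('wrist')
print(manip.get_obs()['joint_pos'])
E
python3 ball.py
```

```text
clock: 15.12
position: [0.706, -0.1647, 0.1712]
ee_rot: [0.13, 0.992, 0.0, 0.0]
ft_force: [-0.8, -0.5, 1.0]
grip_width: 0.992
grasp_force: 0.0
white [317.57 112.31] ring [316.92 115.89] 10.18 77 ball [318.15 115.4 ] 159 off mm [-0.35  0.97] ctr [54.1 -1.1 89.5]
white [317.57 112.35] ring [316.87 115.99] 10.17 73 ball [318.18 115.46] 159 off mm [-0.37  1.03] ctr [54.1 -1.1 89.5]
white [317.57 112.37] ring [316.82 116.09] 10.17 74 ball [318.03 115.58] 157 off mm [-0.36  0.96] ctr [54.1 -1.1 89.5]
slope mrad from ball x,y [  3.9658187  -10.98287869]
need L,R 0.12711435116278594 -0.04449312831113659
wrist pan slope x,y mrad [-3.05507865 -6.39694583] 21607 rms 0.7072728330864297 deck [0. 0.] 0
need L,R rad 0.018152403335927776 -0.08179987530042271
[-0.31484472  0.7052123   0.80509524  1.26416671 -0.49747931  1.37142599
  1.77276248]
```

View pics/ball.png

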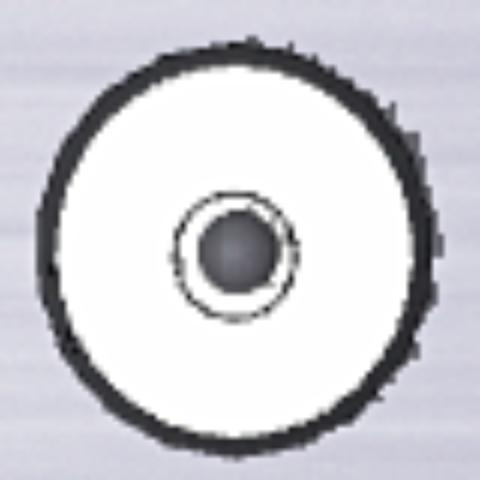

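The ring centre is at about (236,255) and the ball at (240,251) in the crop. That is about 0.5 mm toward the left and front, so the left knob needs roughly +0.08 rad more.

Run:
```python
from h import *
_,M=so();Rm=R.from_matrix(M@np.array([[-1,0,0],[0,1,0],[0,0,-1.]]))
delta(S((-110,60,240)),Rm);a=knob(1,50,2.5);delta(*a[:2]); print((a[0]-S((-110,60,240)))*100,(knob(1,0,0)[0]-a[0])*100,(a[1]*Rm.inv()).as_rotvec(degrees=True))
```

```text
d cm [-20.88  11.64   6.96] rot deg [-0.04 -0.01 -0.03]
d cm [-18.21  21.65  -6.96] rot deg [-27.55   7.98   2.43]
[  2.67117515  10.0063778  -13.91644135] [-0.61825697 -2.31602666 -4.38791281] [-27.51303198   7.99141349   2.44769509]
```

```bash
python3 -m crank '[[[8.5,-2,0.5,4,0,0,0],[8.5,-4.5,1.3,2.96,0,0,0],[8.5,-5,2.3,0,0,0,0],[8.5,-5,3.7,0,0,0,0],[8.5,-4.38,3.84,0,-4.6,1.33,0.4],[8.5,0.6,3,-1.5,-4.6,1.33,0.4],[8.5,0.6,3,-2.5,-4.6,1.33,0.4],[8.5,0.6,2,-3.4,-4.6,1.33,0.4],[8.5,0.5,1,-3.4,-4.6,1.33,0.4],[8.5,0.37,1,-3.12,-4.51,1.33,0.4],[8.5,0,0,0,0,0,0],[8.5,0,0,0,0,0,0]]]' 50
python3 -c "
from h import *
delta(*knob(1,0,2.5)[:2])"
```

```text
clock: 16.82
position: [0.5273, 0.048, 0.1021]
ee_rot: [0.107, 0.964, -0.24, -0.037]
ft_force: [-0.3, -1.2, 0.1]
grip_width: 0.992
grasp_force: 0.0
d cm [-0.99 -1.92 -4.52] rot deg [-0.51  0.13  0.25]
```

```bash
python3 -m crank '[[[8.5,-0.33,-0.66,-1.5,-0.25,0,0.1],[8.5,-0.33,-0.66,-1.5,-0.25,0,0.1],[8.5,-0.33,-0.66,-1.5,0,0,0],[8.5,0,0,0,0,0,0],[3,0,0,0,0,0,0],[3,0,0,0,0,0,0],[3,0,0,0,0,0,0],[3,0,0,0,0,0,0],[3,0,0,0,0,0,0]]]' 50
python3 -c "
from h import *
tilt('wrist');delta(*knob(1,0,0)[:2]);delta(*knob(1,0,-1.8)[:2])"
```

```text
clock: 17.95
position: [0.517, 0.0279, 0.0572]
ee_rot: [0.105, 0.963, -0.246, -0.037]
ft_force: [-3.1, -3.5, 15.0]
grip_width: 0.455
grasp_force: 49.4
wrist pan slope x,y mrad [-4.08218259 -6.59541207] 2396 rms 0.29489131052881523 deck [0.22829083 0.10132   ] 9710
need L,R rad 0.009003921492976852 -0.09404939209963908
d cm [ 0.03  0.1  -0.03] rot deg [-0.12 -1.15 -2.16]
d cm [ 0.03  0.1  -0.03] rot deg [-0.34 -1.99 -3.74]
```

```bash
python3 -m crank '[[[3,0,0,0,-0.28,-1.06,-2.02],[3,0,0,0,-0.28,-1.06,-2.02],[3,0,0,0,0,0,0],[3,0,0,0,0,0,0],[3,0,0,0,0,0,0]]]' 50
python3 -c "
from h import *
tilt('wrist');delta(*knob(1,0,0)[:2])"
python3 -m crank '[[[8.5,0,0,0,0,0,0],[8.5,0,0,0,0,0,0],[8.5,0,0,0,0,0,0],[8.5,0.25,0.9,1.75,0,0,0],[8.5,0.5,1.85,3.5,0,0,0],[8.5,0.5,1.85,4.5,0,0,0],[8.5,0,0,5,0,0,0]]]' 50
python3 - <<'E'
from h import *
_,M=so();Rm=R.from_matrix(M@np.array([[-1,0,0],[0,1,0],[0,0,-1.]]))
delta(S((121,-2,171)),Rm)
E
```

```text
clock: 18.62
position: [0.517, 0.0278, 0.0573]
ee_rot: [0.144, 0.958, -0.247, -0.028]
ft_force: [-3.7, -3.1, 15.0]
grip_width: 0.455
grasp_force: 49.5
wrist pan slope x,y mrad [-5.5217719  -1.31356791] 1393 rms 0.3079505350287816 deck [0.15506017 0.11788039] 8983
need L,R rad -0.04725620797347667 -0.067780706507636
d cm [ 0.04  0.11 -0.03] rot deg [0.45 0.97 1.9 ]
clock: 19.55
position: [0.5293, 0.0773, 0.2041]
ee_rot: [0.142, 0.958, -0.246, -0.027]
ft_force: [0.8, 0.2, -0.1]
grip_width: 0.993
grasp_force: 0.0
d cm [ 17.47 -24.48  -3.31] rot deg [27.88 -6.87  1.86]
```

```bash
python3 -m crank '[[[8.5,-1,-5,3.5,4.65,-1.15,0.31],[8.5,-1,-5.5,0,4.65,-1.15,0.31],[8.5,0.5,-5.5,0,4.65,-1.15,0.31],[8.5,4,-3.5,0,4.65,-1.15,0.31],[8.5,5,-2,0,4.65,-1.15,0.31],[8.5,5,-2,-1,4.63,-1.12,0.31],[8.5,4.97,-0.98,-3.5,0,0,0],[8.5,0,0,-2.31,0,0,0],[8.5,0,0,0,0,0,0],[8.5,0,0,0,0,0,0],[8.5,0,0,0,0,0,0]]]' 50
python3 ball.py
```

```text
clock: 20.92
position: [0.7044, -0.1692, 0.1721]
ee_rot: [0.131, 0.991, 0.0, 0.001]
ft_force: [-0.3, 0.3, -0.1]
grip_width: 0.996
grasp_force: 0.0
white [323.43 112.21] ring [322.94 116.18] 10.17 69 ball [323.82 116.15] 167 off mm [-0.03  0.62] ctr [54.1 -1.1 89.5]
white [323.49 112.28] ring [322.96 116.22] 10.15 71 ball [323.72 116.12] 164 off mm [-0.08  0.53] ctr [54.1 -1.1 89.5]
white [323.5  112.31] ring [322.95 116.34] 10.15 68 ball [323.66 116.26] 164 off mm [-0.06  0.49] ctr [54.  -1.  89.5]
slope mrad from ball x,y [ 0.63182148 -6.06687141]
need L,R 0.05397890664105221 -0.04081595913114817
wrist pan slope x,y mrad [-5.90982837 -1.2210316 ] 21653 rms 0.7015088811707271 deck [0. 0.] 0
need L,R rad -0.052021402851978836 -0.07110002160059245
[-0.32260247  0.71341956  0.83304445  1.2664823  -0.51693947  1.3760419
  1.78825887]
```

View pics/ball.png

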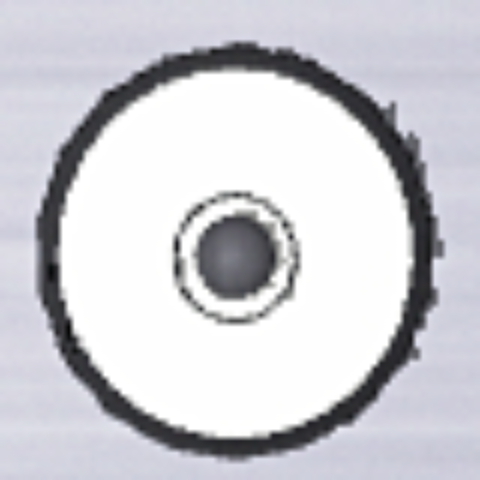

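The ball is now at (238,256) in the crop with the ring centre at (236,257), so it is centred to about 0.2 mm and the pan is level. Next is the cover.

Run:
```python
from h import *
_,M=so();Rm=R.from_matrix(M@np.array([[-1,0,0],[0,1,0],[0,0,-1.]]))
delta(S((-110,4,150)),Rm);print(M[:,1])
```

```text
d cm [-22.18   6.7   -2.09] rot deg [-0.03  0.03  0.14]
[0.25791574 0.96616741 0.        ]
```

```bash
python3 -m crank '[[[5,-2,0.6,3,0,0,0],[4,-5,1.5,0,0,0,0],[4,-5,1.5,0,0,0,0],[4,-5,1.5,-1,0,0,0],[4,-5.18,1.6,-4.1,0,0,0.1],[4,0,0,0,0,0,0],[4,0,0,0,0,0,0]]]' 20
python3 - <<'E'
from h import *
_,M=so();Rm=R.from_matrix(M@np.array([[-1,0,0],[0,1,0],[0,0,-1.]]))
p,d,c,W=cam('wrist');Q=(cloud(d,c,W)-so()[0])@M*1000
k=(Q[...,2]>93)&(Q[...,2]<105)&(abs(Q[...,0]+110)<25)&(abs(Q[...,1])<30);q=Q[k];print(k.sum(),np.percentile(q,[3,50,97],axis=0))
delta(S((-110,4,150)),Rm);delta(S((-110,4,84)),Rm)
E
```

```text
clock: 22.0
position: [0.4872, -0.1033, 0.1531]
ee_rot: [0.13, 0.991, 0.001, 0.0]
ft_force: [0.5, 0.4, 1.0]
grip_width: 0.465
grasp_force: 0.0
529 [[-125.67138642   -0.86794246   97.3650478 ]
 [-112.17355179    3.42598688  100.15220357]
 [ -97.46943496    7.70912312  101.51209559]]
d cm [-0.55  0.17 -0.36] rot deg [-0.01  0.11  0.04]
d cm [-0.55  0.17 -6.96] rot deg [-0.01  0.11  0.04]
```

```bash
python3 -m crank '[[[4,-0.65,0.15,-2.3,0,0,0],[4,0,0,-2.3,0,0,0],[4,0,0,-2.0,0,0,0],[4,0,0,0,0,0,0],[0.4,0,0,0,0,0,0],[0.4,0,0,0,0,0,0],[0.4,0,0,0,0,0,0],[0.4,0,0,0,0,0,0],[0.4,0,0,0,0,0,0]]]' 20
python3 -c "
from h import *
print(Sinv(manip.get_obs()['position']))"
```

```text
clock: 23.18
position: [0.4809, -0.1025, 0.0874]
ee_rot: [0.131, 0.991, 0.0, 0.001]
ft_force: [0.3, -1.7, 6.5]
grip_width: 0.099
grasp_force: 24.5
[-111.3284479     3.24247043   87.36411455]
```

```bash
python3 -m crank '[[[0.4,0.15,0.58,0,0,0,0],[0.4,0.31,1.16,0,0,0,0],[0.4,0.36,1.35,0,0,0,0],[0.4,0.36,1.35,0,0,0,0],[0.4,0.31,1.16,0,0,0,0],[0.4,0.03,0.1,0,0,0,0],[0.4,0,0,0,0,0,0]]]' 20
python3 -c "
from h import *
print(Sinv(manip.get_obs()['position']))"
```

```text
clock: 24.05
position: [0.4956, -0.0488, 0.0874]
ee_rot: [0.132, 0.991, -0.002, 0.001]
ft_force: [-2.1, -14.4, 10.0]
grip_width: 0.094
grasp_force: 24.9
[-111.04112941   58.91355371   87.39942951]
```

```bash
python3 -m crank '[[[2.5,-0.05,-0.2,0,0,0,0],[2.5,0,0,0,0,0,0],[2.5,0,0,0,0,0,0],[2.5,0,0,1.5,0,0,0],[2.5,0,0,2.5,0,0,0],[0,-0.75,-2.8,0,0,0,0],[0,-0.75,-2.8,0,0,0,0],[0,0,0,0,0,0,0],[0,0,0,0,0,0,0]]]' 20
python3 -c "
from h import *
_,M=so();Rm=R.from_matrix(M@np.array([[-1,0,0],[0,1,0],[0,0,-1.]]))
delta(S((-111,-1,80)),Rm)
p,d,c,W=cam('wrist');cv2.imwrite('pics/w6.png',p[50:350,120:520,::-1])"
```

```text
clock: 25.18
position: [0.48, -0.1026, 0.1268]
ee_rot: [0.13, 0.991, 0.0, -0.0]
ft_force: [0.1, 0.5, 0.0]
grip_width: -0.002
grasp_force: 0.0
d cm [ 0.02 -0.41 -4.68] rot deg [-0.05 -0.    0.03]
```

View pics/w6.png

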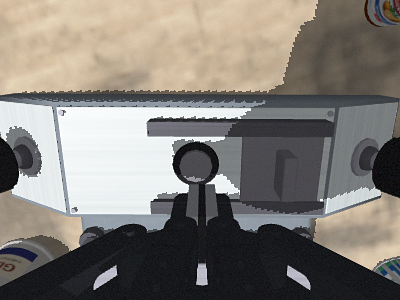

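The cover is fully open, with the button at about (196,163) below the shut fingertips.

```bash
python3 -m crank '[[[0,0,-0.41,-2.3,0,0,0],[0,0,0,-2.4,0,0,0],[0,0,0,-0.4,0,0,0],[0,0,0,-0.4,0,0,0],[0,0,0,-0.3,0,0,0],[0,0,0,-0.2,0,0,0],[0,0,0,0,0,0,0]]]' 20
```

```text
clock: 26.1
position: [0.4801, -0.107, 0.0685]
ee_rot: [0.131, 0.991, 0.001, -0.0]
ft_force: [-14.6, 4.7, 36.7]
grip_width: -0.0
grasp_force: 18.3
```

```bash
python3 -m crank '[[[0,0,0,0.6,0,0,0],[0,0,0,1.5,0,0,0],[0,0,0,3.4,0,0,0],[2.5,0.77,3.0,0,0,0,0],[2.5,0.77,3.0,0,0,0,0],[2.5,0,0,0,0,0,0],[2.5,0,0,0,0,0,0]]]' 20
python3 -c "
from h import *
_,M=so();Rm=R.from_matrix(M@np.array([[-1,0,0],[0,1,0],[0,0,-1.]]))
delta(S((-111,59,87)),Rm)
p,d,c,W=cam('wrist');Q=(cloud(d,c,W)-so()[0])@M*1000
k=(np.hypot(Q[...,0]+111,Q[...,1])<9)&(d>0)&(Q[...,2]<90);print('button z',k.sum(),np.median(Q[k][:,2]))"
```

```text
clock: 26.98
position: [0.4951, -0.0479, 0.1218]
ee_rot: [0.131, 0.991, 0.0, -0.0]
ft_force: [-0.3, -1.6, 0.3]
grip_width: 0.291
grasp_force: 0.0
d cm [ 0.06 -0.08 -3.48] rot deg [-0.01 -0.01  0.07]
button z 489 74.9146480077148
```

Button is back up. Grip the rib and slide it shut.

```bash
python3 -m crank '[[[2.5,0.06,-0.08,-1.7,0,0,0],[2.5,0,0,-1.7,0,0,0],[2.5,0,0,0,0,0,0],[0.4,0,0,0,0,0,0],[0.4,0,0,0,0,0,0],[0.4,0,0,0,0,0,0],[0.4,0,0,0,0,0,0],[0.4,-0.15,-0.58,0,0,0,0],[0.4,-0.31,-1.16,0,0,0,0],[0.4,-0.36,-1.35,0,0,0,0],[0.4,-0.36,-1.35,0,0,0,0],[0.4,-0.31,-1.16,0,0,0,0],[0.4,-0.1,-0.36,0,0,0,0],[0.4,0,0,0,0,0,0]]]' 20
python3 -c "
from h import *
print(Sinv(manip.get_obs()['position']))"
```

```text
clock: 28.78
position: [0.4795, -0.107, 0.0872]
ee_rot: [0.13, 0.991, 0.001, -0.001]
ft_force: [-1.9, 4.9, -1.6]
grip_width: 0.098
grasp_force: 24.0
[-111.54583614   -1.50582643   87.24385186]
```

```bash
python3 -m crank '[[[0.4,-0.07,-0.25,0,0,0,0],[0.4,0,0,0,0,0,0],[0.4,0,0,0,0,0,0]]]' 20
python3 -c "
from h import *
print(Sinv(manip.get_obs()['position']))"
```

```text
clock: 29.15
position: [0.4795, -0.1072, 0.0873]
ee_rot: [0.129, 0.992, 0.002, -0.001]
ft_force: [0.1, 13.0, -2.5]
grip_width: 0.098
grasp_force: 24.0
[-111.52631396   -1.70738272   87.25076142]
```

```bash
python3 -m crank '[[[2.5,0.05,0.18,0,0,0,0],[2.5,0,0,0,0,0,0],[2.5,0,0,0,0,0,0],[2.5,0,0,2,0,0,0],[2.5,0,0,4,0,0,0],[4,0,0,5,0,0,0],[4,0,0,5,0,0,0],[4,0,0,5,0,0,0],[4,0,0,0,0,0,0],[4,0,0,0,0,0,0]]]' 20
python3 - <<'E'
from h import *
_,M=so()
p,d,c,W=cam('wrist');cv2.imwrite('pics/w7.png',p[:,:,::-1]);Q=(cloud(d,c,W)-so()[0])@M*1000
k=(Q[...,2]>93)&(Q[...,2]<105)&(abs(Q[...,0]+110)<25)&(abs(Q[...,1])<30);q=Q[k];print(k.sum(),np.percentile(q,[3,50,97],axis=0))
tilt('wrist')
E
```

```text
clock: 30.4
position: [0.4793, -0.1086, 0.2968]
ee_rot: [0.131, 0.991, 0.0, -0.001]
ft_force: [0.0, -0.4, -0.3]
grip_width: 0.467
grasp_force: 0.0
197 [[-125.56093726   -4.948033     97.3853819 ]
 [-111.84006931   -0.13766688  100.17225428]
 [ -97.45242066    3.47621177  101.38240863]]
wrist pan slope x,y mrad [-6.6069193  -1.24109798] 3760 rms 0.6936545048992836 deck [-2.60607714  0.06905049] 5926
need L,R rad -0.05912599808882997 -0.0785181539935705
```

View pics/w7.png

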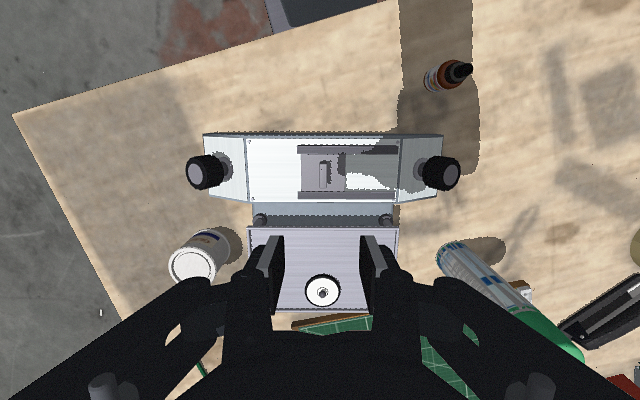

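The final view shows the cover shut at (323,172), the ball centred in the dish at (322,291), and the bottle, tin and can standing where they were.

```bash
python3 -c "
from workcell import job
print(job.hand_in())"
```

```text
the job is handed in; nothing more can be done
None
```

The job is handed in at about 30 s of the 72 s limit, with no verdict returned: pan level (ball about 0.2 mm off centre; the depth images suggest up to about 6 mrad of tilt remains), zero button pressed fully and back up, cover shut against its stop, and the spray can, tin and bottle left standing.

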